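Clamp a medicine bundle in the banding press and hold it

TASK

Lay the yellow medicine carton flat and squarely on top of the white one in the press's tray while the tray is out, then slide the tray fully home under the plunger, keeping the stack neat. Then push the press knob down with the fingers until the green band on its neck is level with the collar's rim, never to the bottom of its stroke, and keep it there: the program finishes while still holding the bundle clamped, ready for a colleague to put a band on. Leave the other things on the table alone.

Things in the scene. Friction and masses are not known exactly. Their poses are not given: they have to be found in the camera images.
- press: blue and grey banding press fixed to the table; place and yaw vary. Origin on the table straight below the plunger axis, z up, y along the tray's slide towards the blue column (155 mm tall, y 55 to 91 mm, 70 mm wide). Base plate 150 (x) x 270 mm (y -175 to 95), 5 mm thick. A blue arm, 50 mm wide, 124 to 150 mm high, reaches from the column over the plunger axis to y = -25 mm
- tray (a joint): travel (m) of the aluminium tray along the press's +y: 0 is out (loading place, 130 mm from the plunger axis; always so at the start), 0.130 is fully home against its stop, under the plunger. It slides with about 2 N of friction and stays where it is left
- tray_floor (a point): centre of the tray's pocket floor, 12 mm above the table, axes as the press. The pocket is 104 mm (x) by 54 mm (y); its lips reach 24 mm above the table; the tray is 114 by 64 mm outside
- tray_post (a point): grip point on the tray's handle, an upright black round post 16 mm thick, standing 100 mm from the tray centre on the press's -y side; the post runs from 12 to 68 mm above the table on a flat 24 mm wide stalk, this point is 52 mm above the table
- white_carton: white medicine carton with a blue band, 100 (x) x 50 (y) x 26 mm, already lying in the tray's pocket (2 mm play), its top 38 mm above the table and 14 mm above the tray's lips; origin at the centre of its underside
- yellow_carton: yellow medicine carton with a white band, 100 (x) x 50 (y) x 26 mm, about 90 g, lying flat on the table in one of the three places of the loose cartons, at any of various yaws; either way round will do in the tray; origin at the centre of its underside, x along its length
- pad: steel presser of the plunger, 70 (x) x 40 (y) mm, rubber underside, on a weak return spring; moves straight down by up to 30 mm. Origin: centre of its underside, 86 mm above the table when up, 22 mm above the two stacked cartons (64 mm). It carries a dark collar, 36 mm across, above the arm; its rim is at 201 mm when up
- knob (a joint): how far (m) the press knob has sunk into the plunger's collar: 0 out, 0.020 bottomed. The neck between collar and cap is white for sinks of 0 to 5 mm, green 5 to 14, red beyond. Pushed, the whole plunger first descends against 1.5 to 3 N until the pad meets the cartons; then the knob sinks against a spring: 3.5 N to start, 0.6 N more per mm (9 N at mid-green). Springs up when let go
- cap: black cap of the press knob, a flat disc 48 mm across and 16 mm thick on top of the neck; origin at the centre of its underside
- cap_top (a point): centre of the cap's flat top, to be pushed straight down; 239 mm above the table when up. At mid-green on two cartons it has come down by 22 + 9.5 mm
- green_carton: green carton with a white band, 100 x 50 x 26 mm, lies flat on the table; leave it alone; origin at the centre of its underside
- blue_carton: blue carton with a white band, 100 x 50 x 26 mm, lies flat on the table; leave it alone; origin at the centre of its underside
- shampoo: white bottle with a green label, 64 mm across, 190 mm tall, standing; leave it alone; origin at the centre of its underside
- lotion: red bottle, 60 mm across, 160 mm tall, standing; leave it alone; origin at the centre of its underside
- tube: slim white and blue tablet tube with a yellow cap, 30 mm across, 110 mm tall, standing; leave it alone; origin at the centre of its underside
- jar: small white jar with a blue cap, 54 mm across, 60 mm tall, standing; leave it alone; origin at the centre of its underside
- tape: roll of amber parcel tape lying flat, 100 mm across, 45 mm tall; leave it alone; origin at the centre of its underside
- phone: black telephone lying flat, 150 x 74 x 9 mm; leave it alone; origin at the centre of its underside
Mind the look-alikes: they are no part of the job. There is more than one size of the yellow_carton; the job needs the smallest.

How it is judged (in metres and radians):
On the way, in this order (a step that is already met when the one before it is completed fails the run):
1. the yellow carton lies flat and squarely on the white one in the tray, let go, with the tray still out (horizontal distance between yellow_carton and tray_floor below 0.012 m and z of yellow_carton in the frame of tray_floor between 0.023 and 0.029 m and angle between the x axis of yellow_carton and the x axis of tray_floor, either way round below 0.17 rad and angle between yellow_carton's own z axis and vertical below 0.06 rad and horizontal distance between white_carton and tray_floor below 0.008 m and z of white_carton in the frame of tray_floor below 0.004 m and contact force between the fingers and yellow_carton below 0.1 N and value of joint tray below 0.03 m), for 0.3 s.
2. the tray is fully home with the stack still neat and the knob not yet pressed (horizontal distance between yellow_carton and tray_floor below 0.012 m and z of yellow_carton in the frame of tray_floor between 0.023 and 0.029 m and angle between the x axis of yellow_carton and the x axis of tray_floor, either way round below 0.17 rad and angle between yellow_carton's own z axis and vertical below 0.06 rad and horizontal distance between white_carton and tray_floor below 0.008 m and z of white_carton in the frame of tray_floor below 0.004 m and value of joint tray above 0.124 m and value of joint knob below 0.003 m), for 0.2 s.
At the end, for the whole second after the job is handed in: Tray home within 6 mm; white carton in its pocket, yellow flat on it within 12 mm and 0.17 rad of square, at rest and free of the fingers; the fingers hold the cap down (over 3 N) with the knob sunk 5 to 14 mm and the pad on the yellow carton with over 2 N (horizontal distance between yellow_carton and tray_floor below 0.012 m and z of yellow_carton in the frame of tray_floor between 0.023 and 0.029 m and angle between the x axis of yellow_carton and the x axis of tray_floor, either way round below 0.17 rad and angle between yellow_carton's own z axis and vertical below 0.06 rad and horizontal distance between white_carton and tray_floor below 0.008 m and z of white_carton in the frame of tray_floor below 0.004 m and value of joint tray above 0.124 m and value of joint knob between 0.005 and 0.014 m and contact force between pad and yellow_carton above 2 N and contact force between the fingers and cap above 3 N and contact force between the fingers and yellow_carton below 0.1 N and linear speed of yellow_carton below 0.02 m/s); the arm keeps its last pose, push and grip.
It fails at once if the knob is pushed to the bottom of its stroke (beyond 17.5 mm) (value of joint knob above 0.0175 m).
It fails at once if another thing on the table is moved by more than 30 mm (distance of any of green_carton, blue_carton, shampoo, lotion, tube, jar, tape, phone from where it was at the start of the episode above 0.03 m).
It also fails if it takes over 58 s, if anything falls off the work surface, if the arm or the gripper's body presses on something with over 40 N, if the wrist force passes 120 N, or if a joint passes its speed limit or range.

ROBOT

A 6-joint arm with a two-finger parallel gripper is mounted at the origin on the work surface. World frame = base frame: x ahead of the robot, y to its left, z up, the work surface at z = 0. Lengths are in mm, angles in rad, forces in N, time in s.
With the tool pointing down it reaches from about 225 to 725 mm from the base axis. Payload 3.1 kg.
Tool frame: the origin (TCP) lies at the very end of the fingers, on their centre line; the grasp point (between the pads) lies 19 mm behind it; z points along the fingers, y is the direction in which the jaws open and shut (so a half turn about z gives the same grasp; the last joint's range is limited). The gripper opens to 85 mm and grips with 20 to 120 N. Pads are 22 mm wide; open, the fingers measure 114 mm over their backs; the gripper's body (76 mm by 85 mm) begins 54 mm behind the grasp point. The pads swing forward as they close: fully open they stand 13 mm farther back than shut.
Start: joints at [-1.26, 0.048, 0.099, 1.622, 0, 1.443], TCP at [223.033, -475.262, 231.312] pointing down, gripper open.
Joint ranges: [-2.91, 2.91], [-0.99, 1.94], [-1.21, 1.42], [-2.12, 2.29], [-1.49, 1.47], [-3.14, 3.14]. Speed limits (rad/s): [2.79, 2.79, 3.14, 3.14, 3.14, 3.14].

INTERFACE

Orientations are given as a unit quaternion [w, x, y, z].
In Python, from plant import robot, viewer, workorder gives the robot as it stands.
- The arm moves only by the tool apply_moves, never from a script. Its arguments are lists of equal length, an entry for each row: "delta_pos": the shift along the tool's x, y, z in cm, a list of three; "yaw": the turn about the tool's z in rad; "jaw": the opening, from 0 (shut) to 1 (fully open). A call has exactly 5 rows; each row shifts and turns the pose as measured when the row begins, along the tool's axes as they then stand; what a row does not reach is not made up. A row lasts 1/12 s, in which the tool goes at most 41.7 mm and 7.16 degrees, less where a joint would pass 70% of its speed; a pose out of reach is approached as far as the arm can. A call is refused whole if a number of a shift passes 4.17 or a number of a turn 0.125, either way. A call with a gripper value outside its range is refused whole. The fingers move at their own pace and stop on an object; "newtons" is the grip in N (left out, the last holds). Time passes only in rows, so rows that do not move let the fingers close, or fill a call up. It gives the time, the measured TCP pose, the force and the opening at its end, in the units of the state.
- robot.state(): the state, without advancing time (a new reading comes with each control period).
- viewer.camera(name): name is "scene" or "side" or "wrist"; returns the picture (400x640x3 uint8, red, green, blue); there is no depth.
- viewer.camera_info(name): a dict with "mtx" (3x3 intrinsics, pixels), "k1" (the pictures are not rectified: a ray, as slopes to the right and down, at radius r is drawn at 1 + k1 r^2 times it, then the intrinsics apply), "xyz" and "orientation" of the camera in the world. Camera axes: x right, y down, z forward; pixel columns grow to the right and rows downward; lengths in mm; the calibration is good to about 2 mm. A picture is of the moment at which its call begins: read the wrist's pose just before it. camera_info takes no time and is no camera call; for the wrist camera it gives the pose at the moment of the call.
- workorder.hand_in(): hands the job in, once; it reports no verdict.
Trained networks look in the newest picture that a camera, given by its name, has taken for a name from the list of things; names that differ only in an ending like _2 or _b are one class to them, and where a whole thing is asked for, a point or a joint stands for the part that bears it (a point fixed in the world has none). Each returns a list of dicts, best first, with "confidence" (0 to 1); they miss things now and then, are a little off and sometimes report something else, mostly with a low value. They report only what shows in the picture. A call takes as long as a camera call. They do not tell look-alikes from the thing itself.
- viewer.recognise(camera, label): "rect" ([centre column, centre row, width, height] in pixels, round what is visible of it).
- viewer.regions_of(camera, label): "region" (400x640 bool, what is visible of it) and "rect" ([centre column, centre row, width, height] in pixels, round what is visible of it).
The state is a dict: "time": time; "joints": joint angles; "joint_velocities": joint speeds; "joint_efforts": joint torques, N m; "tool_pos": TCP position; "eef_rot": TCP orientation; "force": force on the tool from outside, world axes, zero at the start; "wrist_torque": the same for the moment, N m; "gripper_width": finger opening in mm.
Only numpy, scipy, OpenCV 4.12 (cv2) and the standard library are available. Lean on these libraries where they do the work, as an engineer would, in place of code of your own. Each camera call takes 0.05 s, during which the arm holds its last target. There are 200 camera calls.

## Working session

There is one attempt and no reset: what is moved stays moved. The work goes in short steps, Python scripts to look and compute and a tool call to move; the robot and the scene stay as the last step left them, time stands still between calls to the robot, and variables do not carry over. Pictures are saved under pics/ and viewed, about 8 in all and at most 12, crops included, and the job is handed in when it is done.

Besides the shell and the picture viewer there is one more tool, called as a command line: name --pt "numbers of a row" for each row, then --argument value for the rest. apply_moves: Moves the arm, as the interface text tells. Its arguments: {"type":"object","properties":{"delta_pos":{"type":"array"},"yaw":{"type":"array"},"jaw":{"type":"array"},"newtons":{"type":"number"}},"required":["delta_pos","yaw","jaw"]}

```bash
mkdir -p pics; ls
python3 - <<'E'
from plant import robot, viewer, workorder
import cv2
s=robot.state(); print(s)
for c in("scene","side"):
    im=viewer.camera(c); cv2.imwrite(f"pics/{c}0.png",im[:,:,::-1]); print(c,viewer.camera_info(c))
    for l in ("yellow_carton","white_carton","tray_post","cap","press","pad"):
        print(c,l,[(d["confidence"],d["rect"]) for d in viewer.recognise(c,l)][:5])
print(viewer.camera_info("wrist"))
E
```

```text
pics
{'time': 0.0, 'joints': array([-1.25980045e+00,  4.87887330e-02,  9.75388261e-02,  1.62196442e+00,
       -1.56471179e-05,  1.44298558e+00]), 'joint_velocities': array([ 7.71980008e-05, -7.70043376e-05,  1.00504695e-04, -1.82354489e-04,
        4.02651232e-04,  5.79432341e-04]), 'joint_efforts': array([ 7.81593808e-04, -3.38778520e+01,  3.20017505e+01,  2.03276658e-02,
        9.35492665e-06,  1.32709491e-06]), 'tool_pos': array([ 222.83976094, -474.67856589,  230.06779748]), 'eef_rot': array([-1.20321611e-03,  9.76026775e-01,  2.17647128e-01, -1.18371355e-04]), 'force': array([0.2675006 , 0.50715454, 0.11684542]), 'wrist_torque': array([ 0.04209332, -0.00017764, -0.02590194]), 'gripper_width': 85.43665934392385}
scene {'mtx': array([[438.20493367,   0.        , 321.20674994],
       [  0.        , 438.20493367, 192.61672344],
       [  0.        ,   0.        ,   1.        ]]), 'k1': -0.0669706056359209, 'xyz': array([1106.64093779,  593.18737179, 1199.29238178]), 'orientation': array([-0.1293267 ,  0.34954792,  0.8740484 , -0.31165726])}
scene yellow_carton [(0.89, [263.1, 167
[... 927 characters left out ...]
88.6, 36.0, 20.6]), (0.43, [295.5, 247.3, 9.6, 14.3])]
side white_carton [(0.68, [328.1, 214.2, 28.5, 20.6])]
side tray_post [(0.72, [330.5, 228.9, 28.3, 20.7])]
side cap [(0.54, [316.6, 153.6, 15.2, 10.3])]
side press [(0.83, [324.0, 193.3, 48.7, 91.7]), (0.48, [288.9, 292.0, 18.1, 29.3])]
side pad [(0.89, [319.4, 164.9, 17.1, 39.5]), (0.5, [319.5, 154.4, 14.7, 12.0])]
{'mtx': array([[325.31948798,   0.        , 313.8628701 ],
       [  0.        , 325.31948798, 191.96607428],
       [  0.        ,   0.        ,   1.        ]]), 'k1': 0.008723917252444409, 'xyz': array([ 290.00492669, -444.35184364,  374.26152801]), 'orientation': array([ 0.12407986,  0.834673  , -0.53073598, -0.07902205])}
```

Run:
```python
import cv2,numpy as np
a=cv2.imread("pics/scene0.png")[90:390,220:480];b=cv2.imread("pics/side0.png")[120:390,220:440]
a=cv2.resize(a,None,fx=2,fy=2,interpolation=3)[:600,:440*2];b=cv2.resize(b,(280,344),interpolation=3)
cv2.imwrite("pics/v1.png",a)
b=cv2.imread("pics/side0.png")[100:400,180:460];cv2.imwrite("pics/v2.png",cv2.resize(b,None,fx=2,fy=2,interpolation=3))
```

```text
(no output)
```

View pics/v1.png

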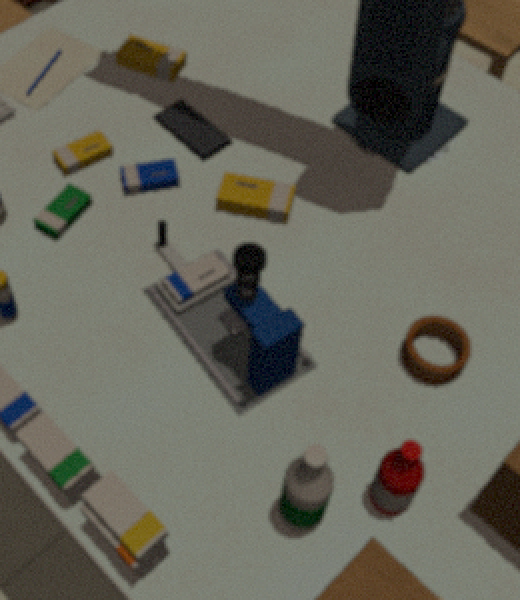

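View pics/v2.png

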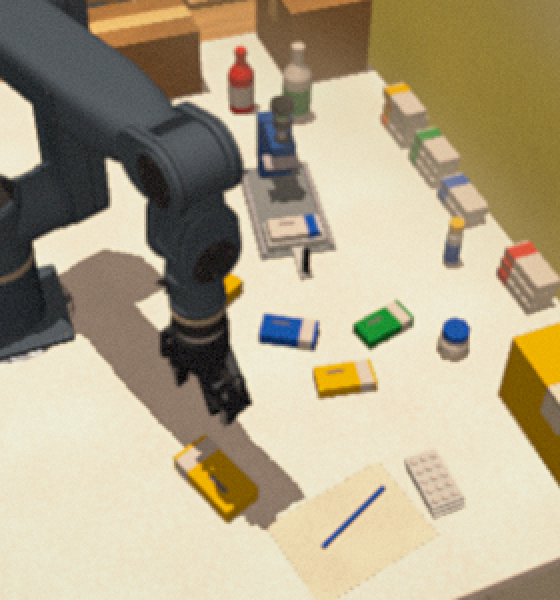

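```bash
cat > h.py <<'E'
import numpy as np, cv2
from scipy.spatial.transform import Rotation as R
from scipy.optimize import minimize
from plant import robot, viewer, workorder
def q2R(q): return R.from_quat([q[1],q[2],q[3],q[0]]).as_matrix()
def proj(P,ci):
    p=(np.atleast_2d(P)-ci["xyz"])@q2R(ci["orientation"]); s=p[:,:2]/p[:,2:]
    s=s*(1+ci["k1"]*(s**2).sum(1,keepdims=True)); m=ci["mtx"]
    return s*[m[0,0],m[1,1]]+[m[0,2],m[1,2]]
def unproj(uv,z,ci):
    m=ci["mtx"]; d=(np.atleast_2d(uv)-[m[0,2],m[1,2]])/[m[0,0],m[1,1]]; s=d.copy()
    for _ in range(8): s=d/(1+ci["k1"]*(s**2).sum(1,keepdims=True))
    w=np.c_[s,np.ones(len(s))]@q2R(ci["orientation"]).T
    return ci["xyz"]+w*((z-ci["xyz"][2])/w[:,2])[:,None]
def T(pose,P):
    x,y,a=pose; c,s=np.cos(a),np.sin(a); P=np.atleast_2d(P)
    return np.c_[x+c*P[:,0]-s*P[:,1],y+s*P[:,0]+c*P[:,1],P[:,2]]
def box(l,w,z0,z1,cx=0,cy=0):
    return np.array([[cx+i*l/2,cy+j*w/2,z] for i in(-1,1) for j in(-1,1) for z in(z0,z1)],float)
def disc(r,z0,z1): 
    t=np.linspace(0,2*np.pi,24,endpoint=False); return np.vstack([np.c_[r*np.cos(t),r*np.sin(t),0*t+z] for z in(z0,z1)])
def hullmask(uv,sub=8):
    m=np.zeros((400,640),np.float32); h=cv2.convexHull((uv*16).astype(np.float32)).round().astype(np.int32)
    cv2.fillConvexPoly(m,h,1.0,cv2.LINE_AA if False else 8,4); return m
def fit(pose0,parts,n=3,step=(15,15,.3)):
    # parts: list of (points, region, ci); maximise mean IoU (blurred masks)
    B=lambda m:cv2.GaussianBlur(m.astype(np.float32),(0,0),1.0)
    tg=[B(r) for _,r,_ in parts]
    def cost(p):
        c=0
        for (P,_,ci),t in zip(parts,tg):
            m=B(hullmask(proj(T(p,P),ci))); c+=((m-t)**2).sum()/t.sum()
        return c/len(parts)
    best=None
    for k in range(n):
        S=np.vstack([pose0]+[np.array(pose0)+np.eye(3)[i]*step[i]*(1 if k%2==0 else -1) for i in range(3)])
        r=minimize(cost,pose0,method="Nelder-Mead",options=dict(initial_simplex=S,xatol=.05,fatol=1e-5,maxiter=400))
        if best is None or r.fun<best.fun: best=r
        pose0=best.x
    return best.x,best.fun
def near(cam,label,uv):
    L=viewer.regions_of(cam,label)
    L=[d for d in L if np.hypot(d["rect"][0]-uv[0],d["rect"][1]-uv[1])<15]
    return L[0]["region"] if L else None
E
python3 - <<'E'
from h import *
C={c:viewer.camera_info(c) for c in("scene","side")}
for c,l in(("scene",(263,168)),("scene",(296,119)),("scene",(347,189)),("side",(353.5,288.6)),("side",(287,340))):
    r=near(c,"yellow_carton",l)
    if r is None: print(c,l,None); continue
    k,_=cv2.findContours(r.astype(np.uint8),0,1); k=max(k,key=len)[:,0].astype(float)
    print(c,l,r.sum(),cv2.minAreaRect(unproj(k,13,C[c])[:,:2].astype(np.float32)))
    np.save(f"y_{c}_{int(l[0])}.npy",r)
parts=[(box(100,50,0,26),np.load(f),C[c]) for f,c in(("y_scene_263.npy","scene"),("y_side_353.npy","side"))]
p0=np.r_[unproj([[263,168]],13,C["scene"])[0][:2],0]
for a in (0,.8,1.6,2.4): print("yellow",fit([p0[0],p0[1],a],parts))
for p in parts: print(fit([p0[0],p0[1],0],[p]),fit([p0[0],p0[1],1.2],[p]))
W={c:near(c,"white_carton",uv) for c,uv in(("scene",(318,230)),("side",(328,214)))}
K={c:near(c,"cap",uv) for c,uv in(("scene",(346,221)),("side",(316.6,153.6)))}
pr=[]
for c in C:
    if W[c] is not None: pr.append((box(100,50,22,38,0,-130),W[c],C[c])); 
    if K[c] is not None: pr.append((disc(24,223,239),K[c],C[c]))
    for n,M in(("w",W),("k",K)):
        if M[c] is not None:
            v,u=np.nonzero(M[c]); z=38 if n=="w" else 231; print(c,n,M[c].sum(),unproj([[u.mean(),v.mean()]],z,C[c]))
cap=unproj([[345.9,220.8]],231,C["scene"])[0]; w=unproj([[318,229]],35,C["scene"])[0]
d=cap-w; a=np.arctan2(d[1],d[0])-np.pi/2
print(cap,w,a,len(pr)); print("press",fit([cap[0],cap[1],a],pr,4,(10,10,.1)))
for p in pr: pass
E
```

```text
scene (263, 168) 399 ((495.7250671386719, -350.7245788574219), (73.15632629394531, 106.58058166503906), 78.24188995361328)
scene (296, 119) 584 ((229.79168701171875, -462.74383544921875), (105.03922271728516, 148.7169647216797), 23.144906997680664)
scene (347, 189) 711 ((341.8646545410156, -55.755859375), (91.0037841796875, 132.20579528808594), 31.386581420898438)
side (353.5, 288.6) 507 ((499.8539733886719, -346.79241943359375), (69.21676635742188, 106.20174407958984), 80.6994857788086)
side (287, 340) 1013 ((238.92686462402344, -455.0476989746094), (77.98627471923828, 144.681884765625), 21.19277572631836)
yellow (array([ 4.97601291e+02, -3.48217088e+02, -1.37044559e-01]), np.float64(0.02569630742073059))
yellow (array([ 4.97479541e+02, -3.48104013e+02, -1.36559462e-01]), np.float64(0.02620641328394413))
yellow (array([ 497.68306673, -348.43809797,    3.00636369]), np.float64(0.025597192347049713))
yellow (array([ 497.16930637, -348.1226099 ,    3.00287842]), np.float64(0.026563774794340134))
(array([ 4.96744650e+02, -3.50240957e+02, -1.65189122e-01]), np.float64(0.024237731471657753)) (array([ 495.92908086, -350.58641561,    2.93393873]), np.float64(0.022248560562729836))
(array([ 5.00548990e+02, -3.47298170e+02, -1.51204432e-01]), np.float64(0.019750045612454414)) (array([ 498.69324533, -346.29945262,    3.00260703]), np.float64(0.018166713416576385))
scene w 474 [[552.52953992   9.95078578  38.        ]]
scene k 232 [[567.18922666 133.68831562 231.        ]]
side w 329 [[543.93225007  -5.39108032  38.        ]]
side k 108 [[568.37679637 129.07748953 231.        ]]
[569.8477163  141.29626862 231.        ] [549.82599534  10.65917927  35.        ] -0.15207877581314477 4
press (array([ 5.67896676e+02,  1.33046011e+02, -1.53260470e-01]), np.float64(0.03891650587320328))
```

```bash
cat >> h.py <<'E'
def ang(): 
    m=q2R(robot.state()["eef_rot"]); return np.arctan2(m[1,0],m[0,0]), m[:,2]
def plan(target,a_t,n,yawmax=.124):
    """rows (tool axes, cm) from measured pose to target with tool-x heading a_t over n rows"""
    s=robot.state(); m=q2R(s["eef_rot"]); a=np.arctan2(m[1,0],m[0,0])
    da=(a_t-a+np.pi)%(2*np.pi)-np.pi; D=(np.array(target)-s["tool_pos"])/n; st=da/n
    print("pos",s["tool_pos"].round(1),"ang",round(a,3),"z",m[:,2].round(3),"D",(D*n).round(1),"da",round(da,3),"t",round(s["time"],2),"F",s["force"].round(1))
    for i in range(n):
        c,si=np.cos(a),np.sin(a); x=np.array([c,si,0]); y=np.array([si,-c,0])
        print([round(float(v),2) for v in(D@x/10,D@y/10,-D[2]/10)],round(-st,3)); a+=st
E
python3 - <<'E'
from h import *
C={c:viewer.camera_info(c) for c in("scene","side")}
for l,us in(("green_carton",((251.5,195),(371,261))),("blue_carton",((295,178),(324,265)))):
    R_=[(near(c,l,u),c) for c,u in zip(C,us)]
    parts=[(box(100,50,0,26),r,C[c]) for r,c in R_ if r is not None]
    p0=unproj([us[0]],13,C["scene"])[0][:2]
    print(l,len(parts),*[fit([*p0,a],parts) for a in(0,.6,-.6)])
plan([497.6,-348.2,150],-.14,10)
E
```

```text
green_carton 2 (array([ 6.09840295e+02, -2.62971498e+02,  2.69721397e-01]), np.float64(0.017775433138012886)) (array([ 6.10847661e+02, -2.63793974e+02,  2.64309684e-01]), np.float64(0.018173102289438248)) (array([ 6.09685664e+02, -2.63150325e+02,  2.70085528e-01]), np.float64(0.017410075291991234))
blue_carton 2 (array([ 446.07225953, -222.0130951 ,   -0.53424183]), np.float64(0.05400741100311279)) (array([ 446.70428906, -222.30676322,   -0.50953917]), np.float64(0.052075259387493134)) (array([ 448.05402409, -222.52375819,   -0.49783928]), np.float64(0.052401818335056305))
pos [ 223.1 -475.2  231.3] ang 0.439 z [ 0.  0. -1.] D [274.5 127.  -81.3] da -0.579 t 1.35 F [-0.7  0.1 -0.7]
[3.03, 0.02, 0.81] 0.058
[3.02, -0.16, 0.81] 0.058
[3.01, -0.33, 0.81] 0.058
[2.98, -0.51, 0.81] 0.058
[2.95, -0.68, 0.81] 0.058
[2.9, -0.85, 0.81] 0.058
[2.85, -1.01, 0.81] 0.058
[2.79, -1.18, 0.81] 0.058
[2.71, -1.34, 0.81] 0.058
[2.63, -1.49, 0.81] 0.058
```

apply_moves --pt "3.03 0.02 0.81" --pt "3.02 -0.16 0.81" --pt "3.01 -0.33 0.81" --pt "2.98 -0.51 0.81" --pt "2.95 -0.68 0.81" --yaw '[0.058, 0.058, 0.058, 0.058, 0.058]' --jaw '[1, 1, 1, 1, 1]'

```text
time: 1.77
tool_pos: [360.8, -416.4, 192.1]
eef_rot: [0.004, 0.998, 0.061, -0.0]
force: [0.5, -0.4, -1.6]
gripper_width: 85.2
```

apply_moves --pt "2.9 -0.85 0.81" --pt "2.85 -1.01 0.81" --pt "2.79 -1.18 0.81" --pt "2.71 -1.34 0.81" --pt "2.63 -1.49 0.81" --yaw '[0.058, 0.058, 0.058, 0.058, 0.058]' --jaw '[1, 1, 1, 1, 1]'

```text
time: 2.18
tool_pos: [506.6, -354.1, 149.5]
eef_rot: [0.005, 0.996, -0.091, 0.001]
force: [-0.1, -0.8, -0.0]
gripper_width: 85.4
```

Run:
```python
from h import *
plan([497.6,-348.2,150],-.14,5)
ci=viewer.camera_info("wrist"); im=viewer.camera("wrist"); cv2.imwrite("pics/w1.png",im[:,:,::-1])
print(proj(T([497.6,-348.2,-.14],box(100,50,0,26)),ci).round(0).tolist())
for d in viewer.regions_of("wrist","yellow_carton"):
    print(d["confidence"],d["rect"],d["region"].sum())
    print(fit([497.6,-348.2,-.14],[(box(100,50,0,26),d["region"],ci)]))
```

```text
pos [ 506.6 -354.1  149.5] ang -0.183 z [ 0.001 -0.01  -1.   ] D [-9.   5.9  0.5] da 0.043 t 2.18 F [-0.1 -0.8 -0. ]
[-0.2, -0.08, -0.01] -0.009
[-0.2, -0.08, -0.01] -0.009
[-0.2, -0.09, -0.01] -0.009
[-0.2, -0.09, -0.01] -0.009
[-0.2, -0.09, -0.01] -0.009
[[335.0, 235.0], [338.0, 247.0], [284.0, 238.0], [282.0, 250.0], [333.0, 132.0], [335.0, 136.0], [277.0, 135.0], [273.0, 138.0]]
0.96 [308.8, 191.2, 62.0, 119.5] 6821
(array([ 4.99204618e+02, -3.47055766e+02, -1.88138000e-01]), np.float64(0.005373799242079258))
0.68 [500.0, 388.1, 39.7, 23.9] 541
(array([ 157.6 , -128.2 ,   -0.54]), np.float64(0.9344655871391296))
```

apply_moves --pt "-0.29 -0.18 2.5" --pt "-0.29 -0.18 3.5" --pt "-0.29 -0.18 3.5" --pt "0 0 3.0" --pt "0 0 1.2" --yaw '[0, 0, 0, 0, 0]' --jaw '[1, 1, 1, 1, 1]'

```text
time: 2.7
tool_pos: [504.8, -350.0, 13.1]
eef_rot: [0.008, 0.996, -0.084, 0.006]
force: [-0.2, 0.9, -0.2]
gripper_width: 85.3
```

Run:
```python
from h import *
plan([499,-347.3,3],-.183,2)
```

```text
pos [ 504.8 -350.    13.1] ang -0.169 z [ 0.01  -0.018 -1.   ] D [ -5.8   2.7 -10.1] da -0.014 t 2.7 F [-0.2  0.9 -0.2]
[-0.31, -0.08, 0.5] 0.007
[-0.31, -0.08, 0.5] 0.007
```

apply_moves --pt "-0.31 -0.08 0.5" --pt "-0.31 -0.08 0.5" --pt "0 0 0" --pt "0 0 0" --pt "0 0 0" --yaw '[0.0, 0.007, 0, 0, 0]' --jaw '[1, 1, 0, 0, 0]' --newtons 30

```text
time: 3.12
tool_pos: [496.3, -348.2, 3.0]
eef_rot: [0.008, 0.996, -0.089, 0.004]
force: [1.4, 2.8, 0.1]
gripper_width: 51.6
```

apply_moves --pt "0 0 0" --pt "0 0 0" --pt "0 0 0" --pt "0 0 0" --pt "0 0 0" --yaw '[0, 0, 0, 0, 0]' --jaw '[0, 0, 0, 0, 0]'

```text
time: 3.53
tool_pos: [500.0, -351.6, 9.3]
eef_rot: [0.011, 0.996, -0.089, 0.009]
force: [0.0, 0.0, -0.5]
gripper_width: 49.3
```

Run:
```python
from h import *
plan([499,-347.3,60],-.183,2); print(robot.state()["gripper_width"])
```

```text
pos [ 500.  -351.6    9.3] ang -0.178 z [ 0.015 -0.024 -1.   ] D [-1.   4.3 50.7] da -0.005 t 3.53 F [ 0.   0.  -0.5]
[-0.09, -0.2, -2.53] 0.003
[-0.09, -0.2, -2.53] 0.003
49.33412371378406
```

apply_moves --pt "0 0 -2.0" --pt "0 0 -3.0" --pt "0 0 -3.0" --pt "0 0 -3.0" --pt "0 0 -2.5" --yaw '[0, 0, 0, 0, 0]' --jaw '[0, 0, 0, 0, 0]'

```text
time: 3.95
tool_pos: [492.6, -343.4, 137.8]
eef_rot: [0.005, 0.996, -0.089, -0.0]
force: [0.9, -0.4, -0.8]
gripper_width: 49.5
```

Run:
```python
from h import *
plan([535,-140,150],-.153,8); print(robot.state()["gripper_width"])
```

```text
pos [ 492.6 -343.4  137.8] ang -0.178 z [-0.001 -0.01  -1.   ] D [ 42.4 203.4  12.2] da 0.025 t 3.95 F [ 0.9 -0.4 -0.8]
[0.07, -2.6, -0.15] -0.003
[0.08, -2.6, -0.15] -0.003
[0.09, -2.6, -0.15] -0.003
[0.1, -2.6, -0.15] -0.003
[0.1, -2.59, -0.15] -0.003
[0.11, -2.59, -0.15] -0.003
[0.12, -2.59, -0.15] -0.003
[0.13, -2.59, -0.15] -0.003
49.45614145686853
```

apply_moves --pt "0.06 -1.8 -0.2" --pt "0.06 -2.2 -0.2" --pt "0.08 -2.3 -0.2" --pt "0.08 -2.3 -0.2" --pt "0.08 -2.3 -0.2" --yaw '[-0.003, -0.003, -0.003, -0.003, -0.003]' --jaw '[0, 0, 0, 0, 0]'

```text
time: 4.37
tool_pos: [519.3, -241.8, 157.4]
eef_rot: [0.011, 0.996, -0.085, 0.008]
force: [0.3, -0.0, 0.2]
gripper_width: 49.4
```

apply_moves --pt "0.08 -2.3 0" --pt "0.1 -2.3 0" --pt "0.1 -2.1 0" --pt "0.1 -1.8 0" --pt "0.1 -1.2 0" --yaw '[-0.002, -0.002, -0.002, -0.002, -0.002]' --jaw '[0, 0, 0, 0, 0]'

```text
time: 4.78
tool_pos: [541.5, -140.3, 156.6]
eef_rot: [0.011, 0.997, -0.079, 0.009]
force: [-0.4, 0.2, -0.6]
gripper_width: 49.2
```

Run:
```python
from h import *
plan([548,4.6,100],-.153,5); print(robot.state()["gripper_width"])
ci=viewer.camera_info("wrist"); im=viewer.camera("wrist"); cv2.imwrite("pics/w2.png",im[:,:,::-1])
for l in ("white_carton","tray_post","tray"):
  try:
    for d in viewer.regions_of("wrist",l)[:3]:
      print(l,d["confidence"],d["rect"],d["region"].sum())
      if l=="white_carton": print(fit([567.9,133.,-.153],[(box(100,50,24,38,0,-130),d["region"],ci)],3,(5,5,.05)))
  except Exception as e: print(l,e)
print("pred",proj(T([567.9,133,-.153],np.vstack([box(100,50,38,38,0,-130)[::2],[[0,-230,68]],box(150,270,5,5,0,-40)[::2]])),ci).round(0).tolist())
```

```text
pos [ 541.5 -140.3  156.6] ang -0.158 z [ 0.016 -0.024 -1.   ] D [  6.5 144.9 -56.6] da 0.005 t 4.78 F [-0.4  0.2 -0.6]
[-0.33, -2.88, 1.13] -0.001
[-0.32, -2.88, 1.13] -0.001
[-0.32, -2.88, 1.13] -0.001
[-0.32, -2.88, 1.13] -0.001
[-0.32, -2.88, 1.13] -0.001
49.24584471492009
tray_post 0.62 [175.8, 196.9, 160.2, 128.7] 4214
tray 0.67 [173.2, 197.4, 154.1, 125.5] 3753
tray 0.18 [466.4, 371.6, 68.4, 49.2] 1072
pred [[176.0, 261.0], [119.0, 262.0], [161.0, 148.0], [97.0, 149.0], [253.0, 219.0], [212.0, 268.0], [-67.0, 273.0], [196.0, 114.0], [-125.0, 116.0]]
```

View pics/w2.png

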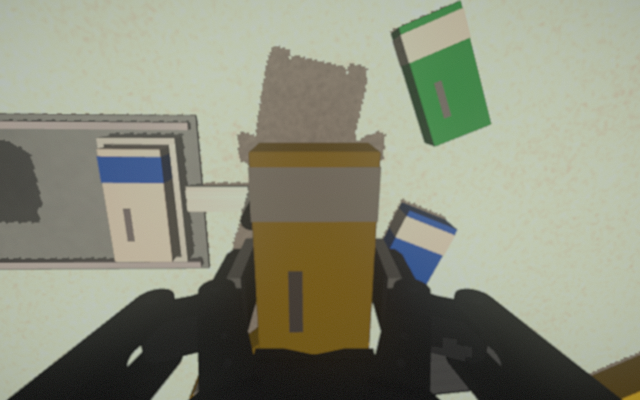

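Run:
```python
from h import *
s=robot.state(); ci=viewer.camera_info("wrist"); m=q2R(s["eef_rot"]); 
for d in viewer.regions_of("wrist","yellow_carton")[:1]:
    print(d["confidence"],d["rect"])
# in tool frame: pixel rays of top +x edge and bottom +x edge
def ray(uv):
    a=unproj([uv],-500,ci)[0]-ci["xyz"]; return m.T@(a/np.linalg.norm(a))
o=m.T@(ci["xyz"]-s["tool_pos"]); print("cam in tool",o.round(1))
a,b=ray((249,165)),ray((380,165)); c,d=ray((249,145)),ray((379,145))
k=(a/a[2]-b/b[2]); L=abs(k[1]); zt=50/L; print("top edge: z tool",(o[2]+zt), [(o+r*zt/r[2]).round(1) for r in(a,b)])
for z in(-24,-22,-20,-18,-16):print(z,"top x",[(o+r*(z-o[2])/r[2]).round(1)[:2] for r in(a,b)],"bottom",[(o+r*(z+26-o[2])/r[2]).round(1)[:2] for r in(c,d)])
plan([548,4.6,110],-.153,5)
```

```text
0.97 [616.5, 377.9, 46.1, 44.1]
cam in tool [  74.1    0.5 -142.9]
top edge: z tool -21.028260451918783 [array([ 47.8, -24.2, -21. ]), array([ 47.7,  25.8, -21. ])]
-24 top x [array([ 48.4, -23.6]), array([48.4, 25.1])] bottom [array([ 51.9, -28.4]), array([51.9, 29.6])]
-22 top x [array([ 48., -24.]), array([48. , 25.6])] bottom [array([ 51.6, -28.8]), array([51.6, 30. ])]
-20 top x [array([ 47.6, -24.4]), array([47.5, 26. ])] bottom [array([ 51.3, -29.2]), array([51.2, 30.4])]
-18 top x [array([ 47.1, -24.9]), array([47.1, 26.4])] bottom [array([ 51. , -29.6]), array([50.9, 30.8])]
-16 top x [array([ 46.7, -25.3]), array([46.7, 26.8])] bottom [array([ 50.7, -30. ]), array([50.6, 31.2])]
pos [ 541.3 -142.9  156.6] ang -0.16 z [ 0.016 -0.025 -1.   ] D [  6.7 147.5 -46.6] da 0.007 t 5.03 F [ 0.8 -0.7 -0.9]
[-0.34, -2.93, 0.93] -0.001
[-0.33, -2.93, 0.93] -0.001
[-0.33, -2.93, 0.93] -0.001
[-0.32, -2.93, 0.93] -0.001
[-0.32, -2.93, 0.93] -0.001
```

Run:
```python
from h import *
s=robot.state(); ci=viewer.camera_info("wrist"); m=q2R(s["eef_rot"])
im=cv2.imread("pics/w2.png"); im=cv2.resize(im[100:380,200:430],None,fx=2.5,fy=2.5,interpolation=3)
P=box(100,50,-21,5,-2,.8); uv=proj(P@m.T+s["tool_pos"],ci); print(uv.round(0).tolist())
for i in range(8):
    for j in range(i):
        if (abs(P[i]-P[j])>1).sum()==1: cv2.line(im,*[tuple(((uv[k]-[200,100])*2.5).astype(int)) for k in(i,j)],(0,0,255),1)
cv2.imwrite("pics/w2c.png",im)
```

```text
[[261.0, 373.0], [269.0, 334.0], [368.0, 373.0], [360.0, 334.0], [249.0, 164.0], [260.0, 152.0], [380.0, 164.0], [369.0, 152.0]]
```

View pics/w2c.png

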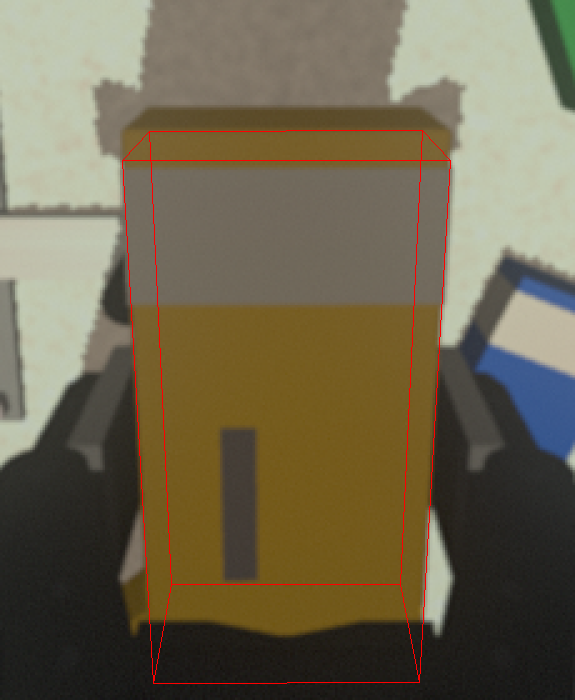

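Run:
```python
from h import *
s=robot.state(); ci=viewer.camera_info("wrist"); m=q2R(s["eef_rot"])
uv=np.array([[248.8,152],[380.3,152],[258.8,143],[371,143]]); idx=[4,6,5,7]
def res(p):
    P=box(100,50,0,26)[idx]-[0,0,13]; P[:,2]*=-1
    P=box(100,50,-13,13)[idx]@R.from_euler("yz",[p[3],p[4]]).as_matrix().T+p[:3]
    return (proj(P@m.T+s["tool_pos"],ci)-uv).ravel()
from scipy.optimize import least_squares
r=least_squares(res,[0,0,-8,0,0]); print(r.x.round(3),r.fun.round(1))
```

```text
[ 2.580e+00  8.120e-01 -9.018e+00 -1.500e-02  1.000e-03] [-0.4  0.   0.9  0.   0.7 -0.  -1.2 -0. ]
```

```bash
cat >> h.py <<'E'
def plan(target,a_t,n):
    s=robot.state(); m=q2R(s["eef_rot"]); a=np.arctan2(m[1,0],m[0,0])
    da=(a_t-a+np.pi)%(2*np.pi)-np.pi; D=np.array(target)-s["tool_pos"]
    print("t",round(s["time"],2),"pos",s["tool_pos"].round(1),"ang",round(a,3),"z",m[:,2].round(3),"D",D.round(1),"yaw",round(-da,3),"F",s["force"].round(1),"w",round(s["gripper_width"],1))
    print("tool cm total",(m.T@D/10).round(2),"per row",(m.T@D/10/n).round(2))
E
python3 -c "
from h import *
plan([545.6,6.5,90],-.153,8)"
```

```text
t 5.03 pos [ 541.3 -142.9  156.6] ang -0.16 z [ 0.016 -0.025 -1.   ] D [  4.3 149.4 -66.6] yaw -0.007 F [ 0.8 -0.7 -0.9] w 49.8
tool cm total [ -2.08 -14.96   6.29] per row [-0.26 -1.87  0.79]
```

apply_moves --pt "-0.2 -1.4 0.3" --pt "-0.2 -1.8 0.5" --pt "-0.2 -1.8 0.6" --pt "-0.2 -1.8 0.7" --pt "-0.2 -1.8 0.8" --yaw '[-0.001, -0.001, -0.001, -0.001, -0.001]' --jaw '[0, 0, 0, 0, 0]'

```text
time: 5.45
tool_pos: [547.1, -61.3, 126.0]
eef_rot: [0.013, 0.996, -0.085, 0.011]
force: [0.7, 0.0, -1.3]
gripper_width: 49.3
```

apply_moves --pt "-0.2 -1.7 0.8" --pt "-0.2 -1.6 0.8" --pt "-0.2 -1.4 0.7" --pt "-0.2 -1.0 0.6" --pt "-0.2 -0.6 0.5" --yaw '[0, 0, 0, 0, 0]' --jaw '[0, 0, 0, 0, 0]'

```text
time: 5.87
tool_pos: [544.2, -12.3, 86.5]
eef_rot: [0.005, 0.997, -0.07, 0.011]
force: [0.0, 0.5, 0.1]
gripper_width: 48.9
```

```bash
python3 -c "
from h import *
plan([545.6,6.5,43],-.153,5)
plan([545.6,6.5,60],-.153,5)"
```

```text
t 5.87 pos [544.2 -12.3  86.5] ang -0.14 z [ 0.021 -0.011 -1.   ] D [  1.4  18.8 -43.5] yaw 0.013 F [0.  0.5 0.1] w 48.9
tool cm total [-0.22 -1.91  4.33] per row [-0.04 -0.38  0.87]
t 5.87 pos [544.2 -12.3  86.5] ang -0.14 z [ 0.021 -0.011 -1.   ] D [  1.4  18.8 -26.5] yaw 0.013 F [0.  0.5 0.1] w 48.9
tool cm total [-0.18 -1.9   2.63] per row [-0.04 -0.38  0.53]
```

apply_moves --pt "-0.04 -0.6 0.3" --pt "-0.04 -0.6 0.5" --pt "-0.04 -0.4 0.7" --pt "-0.04 -0.3 0.7" --pt "0 0 0.5" --yaw '[0.004, 0.004, 0.004, 0, 0]' --jaw '[0, 0, 0, 0, 0]'

```text
time: 6.28
tool_pos: [544.0, -7.0, 57.0]
eef_rot: [-0.0, 0.998, -0.068, 0.012]
force: [-0.1, -0.0, 0.1]
gripper_width: 49.3
```

Run:
```python
from h import *
plan([545.6,6.5,43],-.153,3)
s=robot.state(); m=q2R(s["eef_rot"]); ci=viewer.camera_info("wrist"); im=viewer.camera("wrist")[:,:,::-1].copy(); cv2.imwrite("pics/w3raw.png",im)
def dr(P,col):
    uv=proj(P,ci)
    for i in range(8):
        for j in (i^1,i^2,i^4):
            if j<i: cv2.line(im,tuple(uv[i].astype(int)),tuple(uv[j].astype(int)),col,1)
pr=[568.1,134,-.153]
dr(T(pr,box(100,50,24,38,0,-130)),(0,0,255)); dr(T(pr,box(114,64,12,24,0,-130)),(0,255,0))
dr(box(100,50,-22,4,2.6,.8)@m.T+s["tool_pos"],(255,0,255))
cv2.imwrite("pics/w3.png",im)
```

```text
t 6.28 pos [544.  -7.  57.] ang -0.137 z [ 0.024 -0.001 -1.   ] D [  1.6  13.5 -14. ] yaw 0.016 F [-0.1 -0.   0.1] w 49.3
tool cm total [-0.06 -1.35  1.41] per row [-0.02 -0.45  0.47]
```

View pics/w3.png

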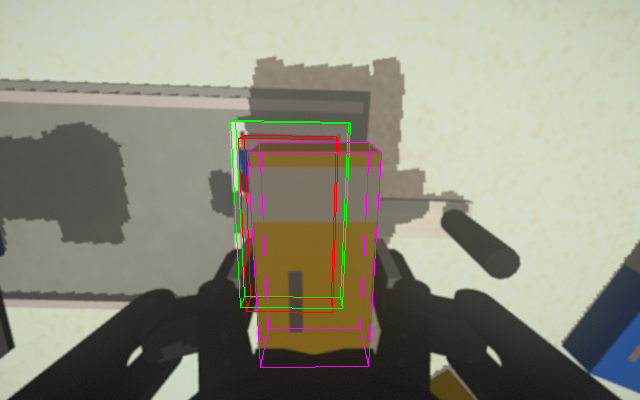

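apply_moves --pt "-0.02 -0.7 0" --pt "-0.02 -0.6 0.1" --pt "-0.02 -0.4 0.1" --pt "0 -0.2 0.2" --pt "0 0 0.2" --yaw '[0.005, 0.005, 0.005, 0, 0]' --jaw '[0, 0, 0, 0, 0]'

```text
time: 6.75
tool_pos: [544.3, -1.2, 49.9]
eef_rot: [-0.006, 0.998, -0.066, 0.012]
force: [-0.6, -0.2, -0.8]
gripper_width: 49.5
```

```bash
python3 -c "
from h import *
plan([545.6,6.5,43],-.153,3)"
```

```text
t 6.75 pos [544.3  -1.2  49.9] ang -0.133 z [ 0.024  0.011 -1.   ] D [ 1.3  7.7 -6.9] yaw 0.02 F [-0.6 -0.2 -0.8] w 49.5
tool cm total [ 0.01 -0.77  0.7 ] per row [ 0.   -0.26  0.23]
```

apply_moves --pt "0 -0.6 0" --pt "0 -0.5 0.1" --pt "0 -0.3 0.15" --pt "0 0 0.15" --pt "0 0 0.15" --yaw '[0.01, 0.01, 0.01, 0, 0]' --jaw '[0, 0, 0, 0, 0]'

```text
time: 7.17
tool_pos: [545.0, -1.8, 44.9]
eef_rot: [-0.013, 0.997, -0.071, 0.013]
force: [-0.2, -0.6, -1.3]
gripper_width: 49.3
```

```bash
python3 -c "
from h import *
plan([545.6,6.5,43],-.153,3)"
```

```text
t 7.17 pos [545.   -1.8  44.9] ang -0.142 z [ 0.027  0.024 -0.999] D [ 0.6  8.3 -1.9] yaw 0.011 F [-0.2 -0.6 -1.3] w 49.3
tool cm total [-0.06 -0.82  0.21] per row [-0.02 -0.27  0.07]
```

```bash
python3 -c "
from h import *
s=robot.state();print(s['joints'].round(3),s['wrist_torque'],s['joint_velocities'].round(3),s['joint_efforts'].round(1))"
```

```text
[-0.142  0.114 -0.205  1.229  0.027  3.141] [-0.03041709  0.04142238 -0.01764467] [-0.004  0.014 -0.023 -0.039  0.     0.002] [  0.  -36.   31.6  -0.2   0.1  -0. ]
```

apply_moves --pt "0 0 -0.8" --pt "0 0 -1.2" --pt "0 0 -1.2" --pt "0 0 -1.2" --pt "0 0 -1" --yaw '[-0.05, -0.1, -0.12, -0.12, -0.12]' --jaw '[0, 0, 0, 0, 0]'

```text
time: 7.58
tool_pos: [539.7, -2.9, 95.3]
eef_rot: [-0.011, 0.981, 0.193, 0.011]
force: [0.1, 0.3, -0.2]
gripper_width: 49.7
```

apply_moves --pt "0 0 0" --pt "0 0 0" --pt "0 0 0" --pt "0 0 0" --pt "0 0 0" --yaw '[-0.125, -0.125, -0.125, -0.125, -0.125]' --jaw '[0, 0, 0, 0, 0]'

```text
time: 8.0
tool_pos: [542.5, -3.5, 99.4]
eef_rot: [-0.005, 0.874, 0.485, 0.017]
force: [-0.2, 0.6, -1.4]
gripper_width: 49.3
```

apply_moves --pt "0 0 0" --pt "0 0 0" --pt "0 0 0" --pt "0 0 0" --pt "0 0 0" --yaw '[-0.125, -0.125, -0.125, -0.125, -0.125]' --jaw '[0, 0, 0, 0, 0]'

```text
time: 8.42
tool_pos: [542.5, -3.8, 98.9]
eef_rot: [0.001, 0.683, 0.73, 0.017]
force: [0.1, -0.7, -1.9]
gripper_width: 49.5
```

apply_moves --pt "0 0 0" --pt "0 0 0" --pt "0 0 0" --pt "0 0 0" --pt "0 0 0" --yaw '[-0.125, -0.125, -0.125, -0.125, -0.125]' --jaw '[0, 0, 0, 0, 0]'

```text
time: 8.83
tool_pos: [542.3, -3.9, 98.2]
eef_rot: [0.006, 0.425, 0.905, 0.016]
force: [-0.5, 0.4, -1.5]
gripper_width: 49.2
```

```bash
python3 -c "
from h import *
plan([550,3,100],-.153+np.pi,3);print(robot.state()['joints'].round(3))"
```

```text
t 8.83 pos [542.3  -3.9  98.2] ang 2.263 z [ 0.024  0.024 -0.999] D [7.7 6.9 1.8] yaw -0.725 F [-0.5  0.4 -1.5] w 49.2
tool cm total [ 0.04  1.04 -0.15] per row [ 0.01  0.35 -0.05]
[-0.147  0.08  -0.132  1.338  0.027  0.732]
```

apply_moves --pt "0 0.2 0" --pt "0 0.2 0" --pt "0 0.2 0" --pt "0 0.1 0" --pt "0 0.1 0" --yaw '[-0.125, -0.125, -0.125, -0.125, -0.125]' --jaw '[0, 0, 0, 0, 0]'

```text
time: 9.25
tool_pos: [547.1, 2.1, 97.7]
eef_rot: [0.01, 0.126, 0.992, 0.013]
force: [0.6, -0.9, -0.3]
gripper_width: 49.6
```

apply_moves --pt "0 0.2 0" --pt "0 0.2 0" --pt "0 0.1 0" --pt "0 0 0" --pt "0 0 0" --yaw '[-0.06, -0.04, 0, 0, 0]' --jaw '[0, 0, 0, 0, 0]'

```text
time: 9.67
tool_pos: [548.1, 7.1, 97.1]
eef_rot: [0.01, 0.073, 0.997, 0.013]
force: [0.0, 0.2, -1.1]
gripper_width: 49.9
```

Run:
```python
from h import *
plan([550.8,6.4,43],-.153+np.pi,3);print(robot.state()['joints'].round(3))
s=robot.state(); m=q2R(s["eef_rot"]); ci=viewer.camera_info("wrist"); im=viewer.camera("wrist")[:,:,::-1].copy(); cv2.imwrite("pics/w4raw.png",im)
def dr(P,col):
    uv=proj(P,ci)
    for i in range(8):
        for j in (i^1,i^2,i^4):
            if j<i: cv2.line(im,tuple(uv[i].astype(int)),tuple(uv[j].astype(int)),col,1)
pr=[568.1,134,-.153]
dr(T(pr,box(100,50,24,38,0,-130)),(0,0,255)); dr(T(pr,box(114,64,12,24,0,-130)),(0,255,0)); dr(T(pr,box(150,270,0,5,0,-40)),(255,0,0))
dr(box(100,50,-22,4,2.6,.8)@m.T+s["tool_pos"],(255,0,255))
cv2.imwrite("pics/w4.png",im)
```

```text
t 9.67 pos [548.1   7.1  97.1] ang 2.995 z [ 0.023  0.024 -0.999] D [  2.7  -0.7 -54.1] yaw 0.006 F [ 0.   0.2 -1.1] w 49.9
tool cm total [-0.17 -0.18  5.41] per row [-0.06 -0.06  1.8 ]
[-0.125  0.096 -0.117  1.338  0.027  0.022]
```

View pics/w4.png

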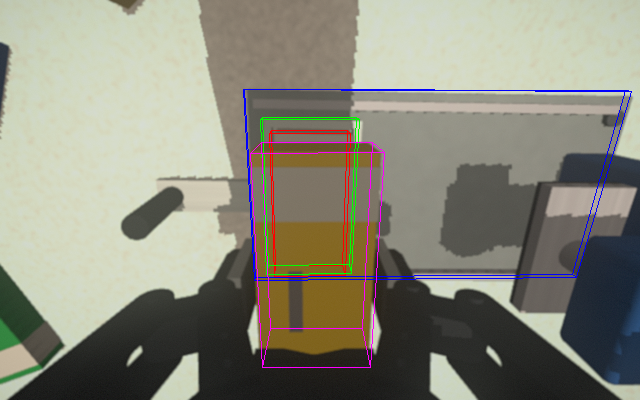

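apply_moves --pt "-0.06 -0.1 0.6" --pt "-0.06 -0.1 1.0" --pt "-0.05 -0.1 1.1" --pt "-0.04 -0.1 1.1" --pt "0 0 0.6" --yaw '[0.003, 0.003, 0, 0, 0]' --jaw '[0, 0, 0, 0, 0]'

```text
time: 10.13
tool_pos: [552.0, 3.0, 50.5]
eef_rot: [0.012, 0.077, 0.997, 0.013]
force: [-0.5, 0.7, -0.3]
gripper_width: 49.1
```

```bash
python3 -c "
from h import *
plan([550.8,4.3,44],-.153+np.pi,3)"
```

```text
t 10.13 pos [552.    3.   50.5] ang 2.986 z [ 0.026  0.023 -0.999] D [-1.2  1.3 -6.5] yaw -0.002 F [-0.5  0.7 -0.3] w 49.1
tool cm total [0.15 0.1  0.64] per row [0.05 0.03 0.21]
```

apply_moves --pt "0.08 0.06 0.2" --pt "0.07 0.05 0.2" --pt "0 0 0.2" --pt "0 0 0.1" --pt "0 0 0" --yaw '[0, 0, 0, 0, 0]' --jaw '[0, 0, 0, 0, 0]'

```text
time: 10.55
tool_pos: [549.2, 4.5, 42.4]
eef_rot: [0.01, 0.078, 0.997, 0.012]
force: [-0.2, -0.1, -1.8]
gripper_width: 49.4
```

```bash
python3 -c "
from h import *
plan([550.8,4.3,43],-.153+np.pi,3)"
```

```text
t 10.55 pos [549.2   4.5  42.4] ang 2.985 z [ 0.022  0.023 -0.999] D [ 1.6 -0.2  0.6] yaw -0.003 F [-0.2 -0.1 -1.8] w 49.4
tool cm total [-0.17  0.01 -0.05] per row [-0.06  0.   -0.02]
```

apply_moves --pt "0 0 0.05" --pt "0 0 0" --pt "0 0 0" --pt "0 0 0" --pt "0 0 0" --yaw '[0, 0, 0, 0, 0]' --jaw '[0.62, 0.65, 0.7, 0.75, 0.8]'

```text
time: 10.97
tool_pos: [550.6, 4.7, 43.0]
eef_rot: [0.012, 0.078, 0.997, 0.013]
force: [0.8, 0.9, -0.4]
gripper_width: 68.0
```

apply_moves --pt "0 0 -1.0" --pt "0 0 -2.5" --pt "0 0 -2.5" --pt "0 0 -2.5" --pt "0 0 -2.5" --yaw '[0, 0, 0, 0, 0]' --jaw '[0.8, 0.8, 0.8, 0.8, 0.8]'

```text
time: 11.38
tool_pos: [541.5, 2.8, 149.8]
eef_rot: [0.003, 0.078, 0.997, 0.013]
force: [1.2, -0.4, -0.8]
gripper_width: 68.4
```

Run:
```python
from h import *
plan([532.8,-93.3,110],-.153+np.pi,5);print(robot.state()['joints'].round(3))
s=robot.state(); ci=viewer.camera_info("wrist"); im=viewer.camera("wrist")[:,:,::-1].copy()
cost=[]
for d in viewer.regions_of("wrist","yellow_carton")[:3]:
    print(d["confidence"],d["rect"],d["region"].sum())
    if d["region"].sum()>2000: print("tray pose",fit([548.3,5.5,-.153],[(box(100,50,38,64),d["region"],ci)],3,(5,5,.05)))
def dr(P,col):
    uv=proj(P,ci)
    for i in range(8):
        for j in (i^1,i^2,i^4):
            if j<i: cv2.line(im,tuple(uv[i].astype(int)),tuple(uv[j].astype(int)),col,1)
pr=[568.1,134,-.153]
dr(T(pr,box(100,50,38,64,0,-130)),(255,0,255)); dr(T(pr,box(114,64,12,24,0,-130)),(0,255,0)); dr(T(pr,box(16,16,12,68,0,-230)),(255,0,0))
cv2.imwrite("pics/w5.png",im)
```

```text
t 11.38 pos [541.5   2.8 149.8] ang 2.986 z [ 0.008  0.025 -1.   ] D [ -8.7 -96.1 -39.8] yaw -0.003 F [ 1.2 -0.4 -0.8] w 68.4
tool cm total [-0.62 -9.73  3.72] per row [-0.12 -1.95  0.74]
[-0.134  0.079 -0.03   1.457  0.026  0.022]
0.8 [316.4, 197.2, 73.6, 135.1] 8781
tray pose (array([ 5.45103644e+02,  4.09341661e+00, -1.63079158e-01]), np.float64(0.013636195100843906))
0.61 [165.0, 18.8, 81.4, 37.6] 1775
```

View pics/w5.png

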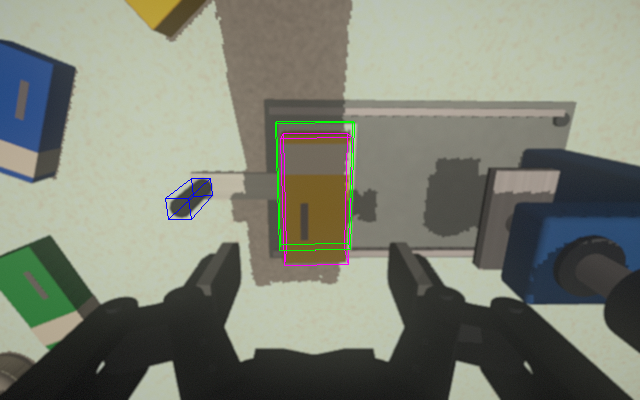

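apply_moves --pt "-0.08 -1.2 0.3" --pt "-0.08 -1.8 0.5" --pt "-0.08 -1.9 0.6" --pt "-0.08 -1.9 0.6" --pt "-0.08 -1.8 0.6" --yaw '[0, 0, 0, 0, 0]' --jaw '[0.8, 0.8, 0.8, 0.8, 0.8]'

```text
time: 11.9
tool_pos: [537.7, -85.0, 127.6]
eef_rot: [0.011, 0.074, 0.997, 0.012]
force: [-0.5, -0.0, 0.5]
gripper_width: 68.5
```

apply_moves --pt "-0.08 -1.0 0.5" --pt "-0.08 -0.3 0.4" --pt "0 -0.1 0.3" --pt "0 0 0.2" --pt "0 0 0" --yaw '[0, 0, 0, 0, 0]' --jaw '[0.8, 0.8, 0.8, 0.8, 0.8]'

```text
time: 12.32
tool_pos: [533.0, -103.0, 106.0]
eef_rot: [0.006, 0.077, 0.997, 0.013]
force: [0.3, -0.1, 0.8]
gripper_width: 68.5
```

Run:
```python
from h import *
plan([532.8,-93.3,33],-.153+np.pi,5);print(robot.state()['joints'].round(3))
C={c:viewer.camera_info(c) for c in("scene","side")}
for c,u in(("scene",(318,220)),("side",(328,214))):
    viewer.camera(c)
    for d in viewer.regions_of(c,"yellow_carton"):
        if np.hypot(d["rect"][0]-u[0],d["rect"][1]-u[1])<20:
            print(c,d["rect"],fit([548.3,5.5,-.153],[(box(100,50,38,64),d["region"],C[c])],3,(5,5,.05)),proj([[548.3,5.5,64]],C[c]))
```

```text
t 12.32 pos [ 533. -103.  106.] ang 2.987 z [ 0.015  0.025 -1.   ] D [ -0.2   9.7 -73. ] yaw -0.002 F [ 0.3 -0.1  0.8] w 68.5
tool cm total [0.25 0.76 7.32] per row [0.05 0.15 1.46]
[-0.331  0.094 -0.102  1.369  0.029 -0.177]
scene [317.6, 225.9, 38.2, 24.1] (array([ 5.43486083e+02,  3.27341051e+00, -1.23145017e-01]), np.float64(0.012604128569364548)) [[317.25337566 222.54700991]]
side [324.0, 211.4, 21.3, 11.9] (array([ 5.39790599e+02,  1.22571387e+00, -7.94458774e-02]), np.float64(0.5537322759628296)) [[326.59465254 207.02530429]]
```

apply_moves --pt "0.05 0.3 0.8" --pt "0.05 0.3 1.5" --pt "0.05 0.2 1.8" --pt "0.05 0 1.8" --pt "0 0 1.2" --yaw '[0, 0, 0, 0, 0]' --jaw '[0.8, 0.8, 0.8, 0.8, 0.8]'

```text
time: 12.93
tool_pos: [540.8, -91.5, 40.1]
eef_rot: [0.015, 0.075, 0.997, 0.012]
force: [-0.6, 0.0, 0.1]
gripper_width: 68.5
```

Run:
```python
from h import *
plan([532.8,-93.3,35],-.153+np.pi,5)
```

```text
t 12.93 pos [540.8 -91.5  40.1] ang 2.991 z [ 0.032  0.021 -0.999] D [-8.  -1.8 -5.1] yaw 0.003 F [-0.6  0.   0.1] w 68.5
tool cm total [ 0.78 -0.31  0.48] per row [ 0.16 -0.06  0.1 ]
```

apply_moves --pt "0.4 -0.1 0.2" --pt "0.35 -0.1 0.2" --pt "0.2 0 0.1" --pt "0 0 0" --pt "0 0 0" --yaw '[0, 0, 0, 0, 0]' --jaw '[0.8, 0.8, 0.8, 0.5, 0.2]' --newtons 20

```text
time: 13.35
tool_pos: [528.3, -89.3, 31.9]
eef_rot: [0.013, 0.074, 0.997, 0.012]
force: [0.2, -0.1, 0.4]
gripper_width: 45.3
```

apply_moves --pt "0 0 0" --pt "0 0 0" --pt "0 0 0" --pt "0 0 0" --pt "0 0 0" --yaw '[0, 0, 0, 0, 0]' --jaw '[0, 0, 0, 0, 0]'

```text
time: 13.77
tool_pos: [529.5, -90.1, 33.9]
eef_rot: [0.014, 0.074, 0.997, 0.011]
force: [-0.2, 0.2, -1.0]
gripper_width: 15.2
```

Run:
```python
from h import *
plan([532.8,-93.3,35],-.153+np.pi,5)
plan([532.8+19.8,-93.3+128.5,35],-.153+np.pi,10)
```

```text
t 13.77 pos [529.5 -90.1  33.9] ang 2.994 z [ 0.03   0.021 -0.999] D [ 3.3 -3.2  1.1] yaw 0.005 F [-0.2  0.2 -1. ] w 15.2
tool cm total [-0.38 -0.27 -0.1 ] per row [-0.08 -0.05 -0.02]
t 13.77 pos [529.5 -90.1  33.9] ang 2.994 z [ 0.03   0.021 -0.999] D [ 23.1 125.3   1.1] yaw 0.005 F [-0.2  0.2 -1. ] w 15.2
tool cm total [-0.44 12.73  0.22] per row [-0.04  1.27  0.02]
```

apply_moves --pt "0 0.5 0" --pt "0 0.9 0.02" --pt "-0.04 1.2 0.02" --pt "-0.04 1.3 0.02" --pt "-0.04 1.3 0.02" --yaw '[0, 0, 0, 0, 0]' --jaw '[0, 0, 0, 0, 0]'

```text
time: 14.18
tool_pos: [537.6, -41.5, 33.9]
eef_rot: [0.013, 0.077, 0.997, 0.006]
force: [-0.3, -3.0, -1.8]
gripper_width: 15.2
```

Run:
```python
from h import *
plan([532.8+19.8,-93.3+128.5,34],-.153+np.pi,8)
```

```text
t 14.18 pos [537.6 -41.5  33.9] ang 2.987 z [ 0.027  0.01  -1.   ] D [15.  76.7  0.1] yaw -0.001 F [-0.3 -3.  -1.8] w 15.2
tool cm total [-0.3   7.8   0.11] per row [-0.04  0.98  0.01]
```

apply_moves --pt "0 1.2 0.02" --pt "-0.04 1.2 0.02" --pt "-0.04 1.2 0.02" --pt "-0.04 1.2 0.02" --pt "-0.04 1.1 0.02" --yaw '[0, 0, 0, 0, 0]' --jaw '[0, 0, 0, 0, 0]'

```text
time: 14.6
tool_pos: [548.3, 22.8, 33.9]
eef_rot: [0.013, 0.076, 0.997, 0.004]
force: [-0.5, -3.2, -0.2]
gripper_width: 15.1
```

apply_moves --pt "0 1.0 0" --pt "-0.04 0.8 0" --pt "-0.04 0.7 0" --pt "0 0.6 0" --pt "0 0.6 0" --yaw '[0, 0, 0, 0, 0]' --jaw '[0, 0, 0, 0, 0]'

```text
time: 15.02
tool_pos: [550.6, 36.5, 33.8]
eef_rot: [0.009, 0.083, 0.996, -0.029]
force: [-3.6, -21.4, 1.5]
gripper_width: 15.6
```

Run:
```python
from h import *
plan([532.8+19.8,-93.3+128.5,34],-.153+np.pi,8)
```

```text
t 15.02 pos [550.6  36.5  33.8] ang 2.975 z [ 0.014 -0.059 -0.998] D [ 2.  -1.3  0.2] yaw -0.013 F [ -3.6 -21.4   1.5] w 15.6
tool cm total [-0.22 -0.1  -0.01] per row [-0.03 -0.01 -0.  ]
```

apply_moves --pt "0 0 0" --pt "0 0 0" --pt "0 0 0" --pt "0 0 0" --pt "0 0 0" --yaw '[0, 0, 0, 0, 0]' --jaw '[0.3, 0.5, 0.6, 0.6, 0.6]'

```text
time: 15.43
tool_pos: [551.0, 38.6, 34.4]
eef_rot: [0.009, 0.084, 0.996, -0.028]
force: [0.3, -4.2, -0.6]
gripper_width: 50.7
```

Run:
```python
from h import *
plan([552.6,30,90],-.153+np.pi,5)
```

```text
t 15.43 pos [551.   38.6  34.4] ang 2.974 z [ 0.014 -0.056 -0.998] D [ 1.6 -8.6 55.6] yaw -0.015 F [ 0.3 -4.2 -0.6] w 50.7
tool cm total [-0.43 -1.12 -5.5 ] per row [-0.09 -0.22 -1.1 ]
```

apply_moves --pt "0 -0.2 -0.5" --pt "0 -0.2 -1.2" --pt "0 -0.2 -2.0" --pt "0 -0.3 -2.5" --pt "0 -1.0 -2.5" --yaw '[0, 0, 0, 0, 0]' --jaw '[0.7, 0.7, 0.7, 0.7, 0.7]'

```text
time: 15.85
tool_pos: [541.5, 29.7, 120.5]
eef_rot: [0.003, 0.081, 0.996, -0.023]
force: [0.3, 0.2, -0.1]
gripper_width: 59.8
```

apply_moves --pt "0 -2.5 -2.5" --pt "0 -3.0 -2.5" --pt "0 -3.0 -2.5" --pt "0 -2.0 -2.5" --pt "0 -0.5 -2.0" --yaw '[0, 0, 0, 0, 0]' --jaw '[0.5, 0, 0, 0, 0]'

```text
time: 16.27
tool_pos: [523.7, -72.3, 259.4]
eef_rot: [0.008, 0.077, 0.997, -0.019]
force: [0.5, -0.2, -0.0]
gripper_width: 0.5
```

Run:
```python
from h import *
plan([568,133,290],-.153+np.pi,5);print(robot.state()['joints'].round(3))
ci=viewer.camera_info("wrist"); im=viewer.camera("wrist")[:,:,::-1].copy()
def dr(P,col):
    uv=proj(P,ci)
    for i in range(8):
        for j in (i^1,i^2,i^4):
            if j<i: cv2.line(im,tuple(uv[i].astype(int)),tuple(uv[j].astype(int)),col,1)
pr=[568.1,134,-.153]
dr(T(pr,box(100,50,38,64,0,0)),(255,0,255)); dr(T(pr,box(114,64,12,24,0,0)),(0,255,0)); dr(T(pr,box(16,16,12,68,0,-100)),(255,0,0))
cv2.polylines(im,[proj(T(pr,disc(24,239,239)[:24]),ci).astype(int)],True,(0,0,255))
S=viewer.camera("side")[120:240,260:400,::-1]; S=cv2.resize(S,None,fx=3.5,fy=3.5,interpolation=3)[:, :490]
out=np.zeros((600,640,3),np.uint8); out[:300]=im[0:300]; S2=cv2.resize(S,(350,300)); out[300:,:350]=S2
K=cv2.resize(viewer.camera("scene")[185:295,285:395,::-1],(290,300),interpolation=3); out[300:,350:]=K
cv2.imwrite("pics/w6.png",out)
for c in("scene","side"):
    for d in viewer.regions_of(c,"cap")[:1]: print(c,d["rect"],proj(T(pr,[[0,0,231]]),viewer.camera_info(c)))
```

```text
t 16.27 pos [523.7 -72.3 259.4] ang 2.988 z [ 0.014 -0.04  -0.999] D [ 44.3 205.3  30.6] yaw -0.001 F [ 0.5 -0.2 -0. ] w 0.5
tool cm total [-1.3  20.84 -3.82] per row [-0.26  4.17 -0.76]
[-0.243  0.044  0.151  1.654 -0.036 -0.089]
scene [347.1, 222.1, 18.4, 15.0] [[344.43052221 218.86498673]]
```

View pics/w6.png

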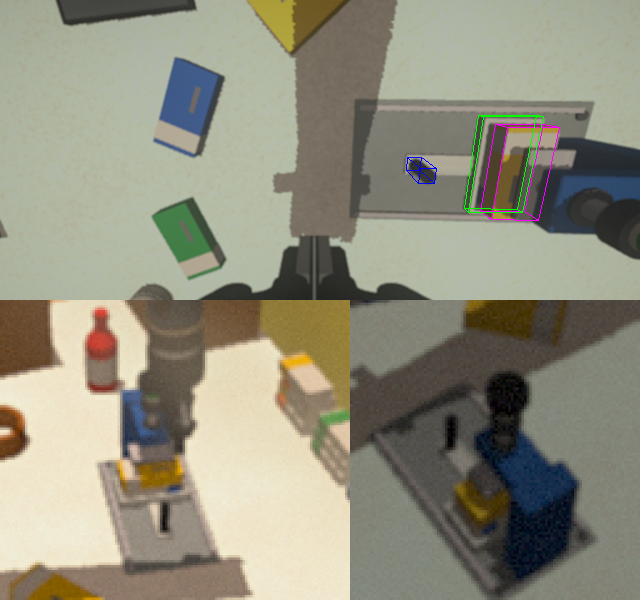

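Run:
```python
from h import *
ci=viewer.camera_info("wrist"); im=viewer.camera("wrist")[:,:,::-1].copy()
pr=[568.1,134,-.153]; x0,y0,f=450,95,5
o=cv2.resize(im[y0:y0+140,x0:x0+130],None,fx=f,fy=f,interpolation=cv2.INTER_NEAREST); b=o.copy()
for P,c in((box(100,50,64,64),(255,0,255)),(box(114,64,24,24),(0,255,0))):
    for p in proj(T(pr,P),ci): cv2.circle(o,tuple(((p-[x0,y0])*f).astype(int)),4,c,-1)
cv2.imwrite("pics/w7.png",cv2.resize(o,(557,600)))
```

```text
(no output)
```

View pics/w7.png

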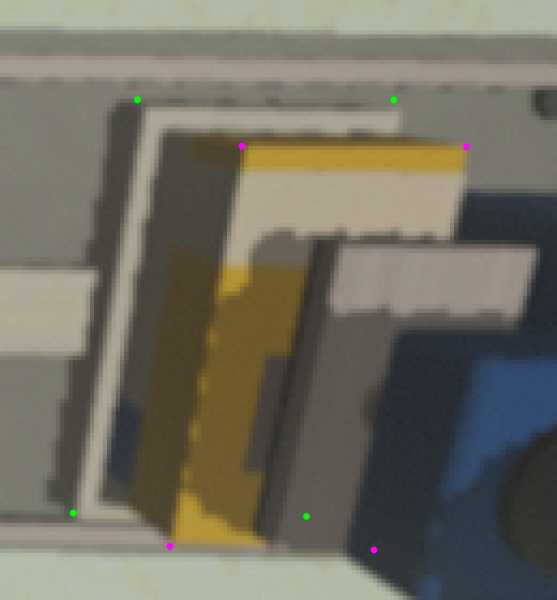

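apply_moves --pt "-0.1 1.5 -0.3" --pt "-0.1 2.2 -0.3" --pt "-0.1 2.4 -0.3" --pt "-0.1 2.4 -0.2" --pt "-0.1 2.4 -0.2" --yaw '[0, 0, 0, 0, 0]' --jaw '[0, 0, 0, 0, 0]'

```text
time: 16.98
tool_pos: [540.5, 41.5, 254.7]
eef_rot: [-0.003, 0.077, 0.997, -0.018]
force: [0.5, 0.2, -0.5]
gripper_width: -0.1
```

apply_moves --pt "-0.1 2.4 -0.2" --pt "-0.1 2.2 -0.1" --pt "-0.1 2.0 0" --pt "-0.1 1.6 0" --pt "-0.1 0.8 0" --yaw '[0, 0, 0, 0, 0]' --jaw '[0, 0, 0, 0, 0]'

```text
time: 17.4
tool_pos: [554.2, 141.9, 244.3]
eef_rot: [-0.012, 0.072, 0.997, -0.018]
force: [-0.6, -0.3, -0.5]
gripper_width: 0.1
```

Run:
```python
from h import *
plan([568,134,255],-.153+np.pi,5);print(robot.state()['joints'].round(3))
```

```text
t 17.4 pos [554.2 141.9 244.3] ang 2.998 z [-0.026 -0.034 -0.999] D [13.8 -7.9 10.7] yaw 0.009 F [-0.6 -0.3 -0.5] w 0.1
tool cm total [-1.46 -0.62 -1.08] per row [-0.29 -0.12 -0.22]
[ 0.15   0.215  0.309  1.696 -0.029  0.294]
```

apply_moves --pt "0 0 -0.6" --pt "-0.4 -0.2 -0.4" --pt "-0.4 -0.2 -0.2" --pt "-0.4 -0.2 0" --pt "-0.2 0 0" --yaw '[0, 0, 0, 0, 0]' --jaw '[0, 0, 0, 0, 0]'

```text
time: 17.82
tool_pos: [566.2, 134.7, 253.3]
eef_rot: [-0.016, 0.069, 0.997, -0.019]
force: [0.9, 0.4, 0.7]
gripper_width: 0.2
```

Run:
```python
from h import *
plan([568,134,239],-.153+np.pi,5);print(robot.state()['joints'].round(3))
```

```text
t 17.82 pos [566.2 134.7 253.3] ang 3.002 z [-0.035 -0.036 -0.999] D [  1.8  -0.7 -14.3] yaw 0.013 F [0.9 0.4 0.7] w 0.2
tool cm total [-0.23  0.02  1.42] per row [-0.05  0.    0.28]
[ 0.135  0.256  0.374  1.729 -0.031  0.275]
```

apply_moves --pt "-0.1 0 0.4" --pt "-0.1 0 0.5" --pt "0 0 0.5" --pt "0 0 0.5" --pt "0 0 0.5" --yaw '[0, 0, 0, 0, 0]' --jaw '[0, 0, 0, 0, 0]'

```text
time: 18.23
tool_pos: [569.8, 130.7, 229.7]
eef_rot: [-0.014, 0.072, 0.997, -0.018]
force: [0.0, 1.8, 2.3]
gripper_width: 0.1
```

Run:
```python
from h import *
plan([568,134,208],-.153+np.pi,5)
```

```text
t 18.23 pos [569.8 130.7 229.7] ang 2.997 z [-0.03  -0.034 -0.999] D [ -1.8   3.3 -21.7] yaw 0.008 F [0.  1.8 2.3] w 0.1
tool cm total [0.17 0.38 2.16] per row [0.03 0.08 0.43]
```

apply_moves --pt "0 0.1 0.4" --pt "0 0.05 0.4" --pt "0 0 0.3" --pt "0 0 0.2" --pt "0 0 0.1" --yaw '[0, 0, 0, 0, 0]' --jaw '[0, 0, 0, 0, 0]'

```text
time: 18.65
tool_pos: [569.8, 130.9, 215.3]
eef_rot: [-0.012, 0.072, 0.997, -0.019]
force: [0.5, 0.0, 5.2]
gripper_width: 0.1
```

Run:
```python
from h import *
plan([568,134,207.5],-.153+np.pi,5)
```

```text
t 18.65 pos [569.8 130.9 215.3] ang 2.997 z [-0.026 -0.036 -0.999] D [-1.8  3.1 -7.8] yaw 0.008 F [0.5 0.  5.2] w 0.1
tool cm total [0.21 0.31 0.77] per row [0.04 0.06 0.15]
```

apply_moves --pt "0 0 0.2" --pt "0 0 0.2" --pt "0 0 0.15" --pt "0 0 0.15" --pt "0 0 0.1" --yaw '[0, 0, 0, 0, 0]' --jaw '[0, 0, 0, 0, 0]'

```text
time: 19.07
tool_pos: [569.9, 131.0, 212.4]
eef_rot: [-0.009, 0.072, 0.997, -0.019]
force: [-2.1, -1.2, 6.2]
gripper_width: 0.4
```

Run:
```python
from h import *
plan([568,134,207.5],-.153+np.pi,5)
S=viewer.camera("side")[130:230,280:360,::-1];plan([568,134,207.5],-.153+np.pi,5)
K=viewer.camera("scene")[190:270,310:390,::-1];plan([568,134,207.5],-.153+np.pi,5)
W=viewer.camera("wrist")[:,:,::-1]
o=np.hstack([cv2.resize(S,(400,500)),cv2.resize(K,(400,500))]); cv2.imwrite("pics/p1.png",o); cv2.imwrite("pics/p1w.png",W)
```

```text
t 19.07 pos [569.9 131.  212.4] ang 2.998 z [-0.02  -0.036 -0.999] D [-1.9  3.  -4.9] yaw 0.009 F [-2.1 -1.2  6.2] w 0.4
tool cm total [0.22 0.29 0.48] per row [0.04 0.06 0.1 ]
t 19.12 pos [569.9 130.9 212.6] ang 2.998 z [-0.02  -0.036 -0.999] D [-1.9  3.1 -5.1] yaw 0.009 F [-0.9 -0.6  5.9] w -0.0
tool cm total [0.22 0.29 0.5 ] per row [0.04 0.06 0.1 ]
t 19.17 pos [569.9 131.  212.6] ang 2.998 z [-0.02  -0.036 -0.999] D [-1.9  3.  -5.1] yaw 0.009 F [-0.3  0.2  6.7] w -0.0
tool cm total [0.22 0.29 0.5 ] per row [0.04 0.06 0.1 ]
```

View pics/p1.png

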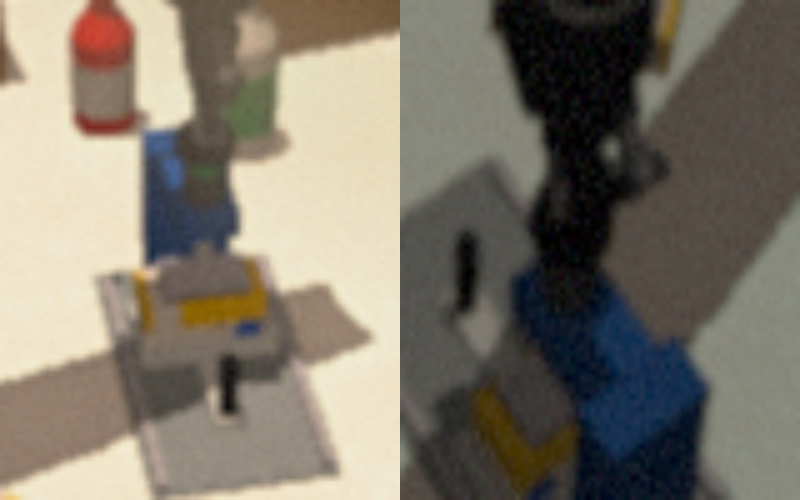

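apply_moves --pt "0 0 0.2" --pt "0 0 0.2" --pt "0 0 0.2" --pt "0 0 0.2" --pt "0 0 0.2" --yaw '[0, 0, 0, 0, 0]' --jaw '[0, 0, 0, 0, 0]'

```text
time: 19.63
tool_pos: [569.9, 130.9, 210.4]
eef_rot: [-0.005, 0.071, 0.997, -0.018]
force: [-1.5, -0.2, 7.4]
gripper_width: 0.2
```

Run:
```python
from h import *
for i in range(4):
    plan([568,134,207.5],-.153+np.pi,5); viewer.camera("side")
```

```text
t 19.63 pos [569.9 130.9 210.4] ang 2.999 z [-0.012 -0.035 -0.999] D [-1.9  3.1 -2.9] yaw 0.01 F [-1.5 -0.2  7.4] w 0.2
tool cm total [0.23 0.29 0.28] per row [0.05 0.06 0.06]
t 19.68 pos [569.9 130.9 210.4] ang 2.999 z [-0.012 -0.035 -0.999] D [-1.9  3.1 -2.9] yaw 0.01 F [-1.5  0.1  7.8] w 0.0
tool cm total [0.23 0.29 0.28] per row [0.05 0.06 0.06]
t 19.73 pos [569.9 131.  210.5] ang 2.999 z [-0.012 -0.035 -0.999] D [-1.9  3.  -3. ] yaw 0.01 F [-1.7 -1.4  8.6] w 0.0
tool cm total [0.23 0.28 0.29] per row [0.05 0.06 0.06]
t 19.78 pos [569.9 131.  210.5] ang 2.999 z [-0.012 -0.035 -0.999] D [-1.9  3.  -3. ] yaw 0.01 F [-1.  -0.1  6.9] w -0.4
tool cm total [0.23 0.28 0.29] per row [0.05 0.06 0.06]
```

apply_moves --pt "0 0 0.22" --pt "0 0 0.22" --pt "0 0 0.22" --pt "0 0 0.22" --pt "0 0 0.2" --yaw '[0, 0, 0, 0, 0]' --jaw '[0, 0, 0, 0, 0]'

```text
time: 20.25
tool_pos: [569.9, 131.0, 209.2]
eef_rot: [-0.0, 0.071, 0.997, -0.017]
force: [-1.4, -0.5, 8.6]
gripper_width: 0.4
```

Run:
```python
from h import *
for i in range(4):
    plan([568,134,207.5],-.153+np.pi,5); S=viewer.camera("side")
cv2.imwrite("pics/p2.png",cv2.resize(S[140:215,285:350,::-1],(520,600)))
```

```text
t 20.25 pos [569.9 131.  209.2] ang 3.0 z [-0.003 -0.034 -0.999] D [-1.9  3.  -1.7] yaw 0.011 F [-1.4 -0.5  8.6] w 0.4
tool cm total [0.23 0.28 0.16] per row [0.05 0.06 0.03]
t 20.3 pos [569.9 130.9 209.3] ang 3.0 z [-0.003 -0.034 -0.999] D [-1.9  3.1 -1.8] yaw 0.011 F [-1.5 -0.8  8.1] w -0.1
tool cm total [0.23 0.28 0.17] per row [0.05 0.06 0.03]
t 20.35 pos [569.9 131.  209.3] ang 3.0 z [-0.003 -0.034 -0.999] D [-1.9  3.  -1.8] yaw 0.011 F [-1.1 -0.1  8.9] w -0.0
tool cm total [0.23 0.28 0.17] per row [0.05 0.06 0.03]
t 20.4 pos [569.9 131.  209.4] ang 3.0 z [-0.003 -0.034 -0.999] D [-1.9  3.  -1.9] yaw 0.011 F [-1.2 -0.5  7.7] w -0.3
tool cm total [0.23 0.28 0.18] per row [0.05 0.06 0.04]
```

View pics/p2.png

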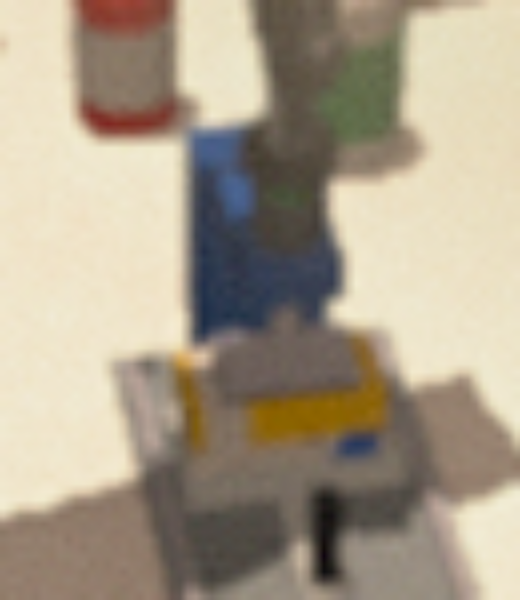

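apply_moves --pt "0 0 0.22" --pt "0 0 0.22" --pt "0 0 0.22" --pt "0 0 0.22" --pt "0 0 0.22" --yaw '[0, 0, 0, 0, 0]' --jaw '[0, 0, 0, 0, 0]'

```text
time: 20.87
tool_pos: [569.9, 131.0, 208.8]
eef_rot: [0.005, 0.07, 0.997, -0.016]
force: [-1.9, -1.1, 10.0]
gripper_width: -0.2
```

Run:
```python
from h import *
ci=viewer.camera_info("side")
for i in range(6):
    s=robot.state(); print(s["tool_pos"].round(1),s["force"].round(1)); S=viewer.camera("side")
z=s["tool_pos"][2]
if 205<z<210.5:
    workorder.hand_in(); print("handed in",robot.state()["tool_pos"],robot.state()["force"])
```

```text
[569.9 131.  208.8] [-1.9 -1.1 10. ]
[569.9 131.  208.8] [-2.8 -1.5  8.8]
[569.9 131.  208.8] [-2.5 -1.1  8.9]
[569.9 131.  208.8] [-2.  -0.3  8.9]
[569.9 131.  208.8] [-2.4 -1.4  8.7]
[569.9 131.  208.8] [-2.3 -0.4  8.5]
the job is handed in; nothing more can be done
the job is handed in; nothing more can be done
```

I laid the smallest yellow carton on the white one with the tray out, slid the tray home by its post, and pushed the cap down with the shut fingers. I then handed the job in at about 21 s of the 58 s, still holding; no verdict is reported.

**Last checks**
- **Push:** the tool tip stayed at 208.8 mm with about 9 N on the cap. That puts the knob about 8–9 mm down, in the green range of 5–14 mm.
- **Neck:** the last side picture, taken one small push earlier, showed a green band on the neck and the pad on the yellow carton.
- **Stack:** after the tray went home, the wrist picture had the yellow carton's top corners within a pixel or two of where they should be.
- **Tray:** it met its stop with about 21 N.

**Checks that disagreed or went wrong**
- **Carton position:** straight after placing, the wrist and scene fits put the yellow carton 3–5 mm off the tray centre (12 mm is allowed). The side camera's fit was blocked by the arm, so I ignored it.
- **Last joint:** it reached its limit on the first placing approach. I lifted the carton, gave it a half turn, which the task allows, and placed it the other way round.
- **Cap clearance:** the fingers passed over the cap lower than planned, about 5 mm above it, without touching it.

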